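# Hang the red dipper on the soup pot

## Task

Get the serving counter ready: pick up the red-handled dipper and hang it by its own hook over the rim of the steel pot, cup inside the pot and hook lip outside, anywhere round the rim, so that it stays hanging there, roughly upright and off the pot's bottom, when let go. Do not shove or tip the pot, and leave the blue-handled dipper standing where it is.

Things in the scene. Friction and masses are not known exactly. Their poses are not given: they have to be found in the camera images.
- red_dipper: Steel dipper to hang, 0.25 kg, standing on its flat round cup (72 dia, 48 high). Flat stem 18 wide, 4 thick rises from the cup's +x side, middle 37 from the cup's axis. Red upright grip centred on it: 16 along x, 22 along y, z 122 to 180. Below the grip its hook points to +x. Origin: centre of the cup's underside; z up, x towards the hook. All in mm
- red_dipper_hook (a point): Seat of the red dipper's hook: underside of its level bridge, mid-slot; x 50, z 100 mm in the dipper's frame, same axes. The slot between stem and lip is 22 mm wide (x 39 to 61), open downwards, 18 mm along y; the lip is 3 mm thick and hangs 22 mm below the seat
- pot: Round empty steel pot, straight-sided, 230 mm outer diameter, wall 4 mm, rim 125 mm above its underside, floor 6 mm thick, 1.6 kg, loose. Loop handles on its +x and -x sides, 146 mm out, 70 mm up: lower than a hook lip on the rim reaches. Origin: centre of the underside, z up. A white plastic tub of about its size stands on the other side: not the place
- blue_dipper: Dipper to leave standing: same shape and size as the red one, but with a blue grip. Origin: centre of its cup's underside; z up, x towards its hook
Not all that is in view belongs to the job. Leave any black or pink look-alike of the red_dipper alone.

How it is judged (in metres and radians):
At the end, for the whole second after the job is handed in: The red dipper hangs at rest on the steel pot: hook seat level with the rim (-10 to +12 mm) and within 15 mm of the rim line seen from above, cup inside (underside centre under 90 mm from the pot axis), dipper within 20 degrees of upright, pot within 5 degrees (z of red_dipper_hook in the frame of pot between 0.115 and 0.137 m and horizontal distance between red_dipper_hook and pot between 0.098 and 0.128 m and horizontal distance between red_dipper and pot below 0.09 m and angle between red_dipper's own z axis and vertical below 0.35 rad and angle between pot's own z axis and vertical below 0.1 rad and linear speed of red_dipper below 0.03 m/s and angular speed of red_dipper below 0.3 rad/s); the robot touches nothing.
It fails at once if the pot is shoved more than 50 mm or tipped more than 12 degrees (distance of pot from where it was at the start of the episode above 0.05 m or angle between pot's own z axis and vertical above 0.21 rad).
It fails at once if the blue dipper is moved more than 30 mm or tipped more than 15 degrees (distance of blue_dipper from where it was at the start of the episode above 0.03 m or angle between blue_dipper's own z axis and vertical above 0.26 rad).
It also fails if it takes over 32 s, if anything falls off the work surface, if the arm or the gripper's body presses on something with over 40 N, if the wrist force passes 120 N, or if a joint passes its speed limit or range.

## Robot

A 6-joint arm with a two-finger parallel gripper is mounted at the origin on the work surface. World frame = base frame: x ahead of the robot, y to its left, z up, the work surface at z = 0. Lengths are in mm, angles in rad, forces in N, time in s.
With the tool pointing down it reaches from about 350 to 875 mm from the base axis. Payload 4.2 kg.
Tool frame: the origin (TCP) lies on the mounting face of the last link; the fingertips stand 173 mm ahead of it and the grasp point (between the pads) lies grip_point_offset ahead of it (grip_point_offset is the distance from the TCP to the grasp point, in mm); z points along the fingers, y is the line along which they close (so a half turn about z gives the same grasp; the last joint's range is limited). The gripper opens to 85 mm and grips with 20 to 120 N. Pads are 22 mm wide; open, the fingers measure 114 mm over their backs; the gripper's body (76 mm by 85 mm) begins 54 mm behind the grasp point. The pads swing forward as they close: fully open they stand 13 mm farther back than shut.
Start: joints at [-1.046, 0.385, 0.008, 0, -1.194, -0.259], TCP at [164.193, -603.026, 404.712] pointing down, gripper open.
Joint ranges: [-3.14, 3.14], [-1.21, 2.06], [-1.07, 1.41], [-3.16, 2.05], [-2.99, -0.16], [-3.1, 3.1]. Speed limits (rad/s): [2.79, 2.79, 3.14, 3.14, 3.14, 3.14].

## Interface

Orientations are given as a unit quaternion [x, y, z, w].
In Python, from bench import read_state, get_image, job_done, recognise, place_of, grip_point_offset gives the robot as it stands. The module is installed in compiled form; this text tells all that it offers.
- The arm moves only by the tool carry_out, never from a script. Its arguments are lists of equal length, an entry for each row: "slide": the shift along the tool's x, y, z in m, a list of three; "roll": the turn about the tool's z in degrees; "claw": the finger opening in m, from 0 to 0.0854. A call has 1 to 8 rows; each row is the pose to reach, as a shift and turn from the pose commanded when the call began, along the tool's axes at that moment; what a row does not reach only later rows make up. A row lasts 1/8 s, in which the tool goes at most 62.5 mm and 10.7 degrees, less where a joint would pass 70% of its speed; a pose out of reach is approached as far as the arm can. A call with a gripper value outside its range is refused whole. The fingers move at their own pace and stop on an object; the grip force is fixed at half the most. Time passes only in rows, so rows that repeat a pose let the fingers close. It gives the time, the measured TCP pose, the force, the opening and the grip force at its end, in the units of the state.
- read_state(): the state, without advancing time (a new reading comes with each control period).
- get_image(name): name is "scene" or "top"; returns a dict with "img" (480x640x3 uint8, red, green, blue), "z_map" (480x640 float32, mm along the optical axis (not along the pixel's ray), 0 where there is no reading), "mtx" (3x3 intrinsics, pixels), "world_from_camera" (4x4, takes a point from camera to world coordinates). Camera axes: x right, y up, looking along -z (the intrinsics and any distortion apply to the point x, -y, -z); pixel columns grow to the right and rows downward; lengths in mm; the calibration is good to about 2 mm. A picture is of the moment at which its call begins.
- job_done(): hands the job in; it is judged then, once.
Trained networks look in a picture, given as the dict that the camera call returned (one of the last four; its "shot" number tells which), for a name from the list of things; names that differ only in an ending like _2 or _b are one class to them, and where a whole thing is asked for, a point or a joint stands for the part that bears it (a point fixed in the world has none). Each returns a list of dicts, best first, with "conf" (0 to 1); they miss things now and then, are a little off and sometimes report something else, mostly with a low value. They report only what shows in the picture. A call takes as long as a camera call. They do not tell look-alikes from the thing itself.
- recognise(picture, thing): "at" ([column, row] in pixels, amid what is visible of it).
- place_of(picture, thing): "at" ([column, row] in pixels: a listed point, or the origin of a listed thing).
The state is a dict: "clock": time; "joints": joint angles; "joint_vel": joint speeds; "joint_efforts": joint torques, N m; "position": TCP position; "ee_rot": TCP orientation; "contact_force": force on the tool from outside, world axes, zero at the start; "wrist_torque": the same for the moment, N m; "gripper_width": finger opening in mm; "grasp_force": force on a finger pad.
Only numpy, scipy, OpenCV 4.12 (cv2) and the standard library are available. Lean on these libraries where they do the work, as an engineer would, in place of code of your own. Each camera call takes 0.05 s, during which the arm holds its last target. There are 200 camera calls.

## Working session

There is one attempt and no reset: what is moved stays moved. The work goes in short steps, Python scripts to look and compute and a tool call to move; the robot and the scene stay as the last step left them, time stands still between calls to the robot, and variables do not carry over. Pictures are saved under pics/ and viewed, at most 10 in all, crops included, and the job is handed in when it is done.

Besides the shell and the picture viewer there is one more tool, called after ">>>" in YAML: its name, and indented under it one key for each argument. carry_out: Moves the arm, as the interface text tells. Its arguments: {"type":"object","properties":{"slide":{"type":"array"},"roll":{"type":"array"},"claw":{"type":"array"}},"required":["slide","roll","claw"]}

```bash
mkdir -p pics
cat > h.py <<'E'
import numpy as np, cv2
from bench import *
def world(p,c,r,z=None):
    c=float(c);r=float(r)
    z=p["z_map"][int(round(r)),int(round(c))] if z is None else z
    K=p["mtx"]; v=np.array([(c-K[0,2])/K[0,0]*z,-(r-K[1,2])/K[1,1]*z,-z,1])
    return (p["world_from_camera"]@v)[:3]
def ray(p,c,r):
    o=p["world_from_camera"][:3,3]; d=world(p,c,r,1000.)-o
    return o,d/np.linalg.norm(d)
def tri(p,a,q,b):
    o,d=ray(p,*a);o2,d2=ray(q,*b)
    s=np.linalg.lstsq(np.c_[d,-d2],o2-o,rcond=None)[0]
    x,y=o+s[0]*d,o2+s[1]*d2
    return (x+y)/2,np.linalg.norm(x-y)
def save(p,n): cv2.imwrite(f"pics/{n}.png",p["img"][:,:,::-1])
def cloud(p):
    K=p["mtx"];z=p["z_map"];r,c=np.mgrid[:480,:640]
    v=np.stack([(c-K[0,2])/K[0,0]*z,-(r-K[1,2])/K[1,1]*z,-z,np.ones_like(z)],-1)
    return (v@p["world_from_camera"].T)[...,:3]
E
python3 - <<'E'
from h import *
np.set_printoptions(precision=1,suppress=True)
print(grip_point_offset, read_state())
for n in("scene","top"):
    p=get_image(n);save(p,n);print(n,p["world_from_camera"],p["mtx"],p.keys())
    for t in("red_dipper","red_dipper_hook","pot","blue_dipper"):
        for d in place_of(p,t)[:5]: print(t,d, world(p,*d["at"]))
E
```

```text
154.70000000000002 {'clock': 0.0, 'joints': array([-1. ,  0.4,  0. , -0. , -1.2, -0.3]), 'joint_vel': array([-0.,  0.,  0.,  0.,  0.,  0.]), 'joint_efforts': array([ -0. , -39.2,  18.8,   4.2,  -0. ,  -0. ]), 'position': array([ 164.2, -602.8,  403.6]), 'ee_rot': array([-0.1,  1. ,  0. , -0. ]), 'contact_force': array([ 0.3, -0.3,  0.9]), 'wrist_torque': array([-0.,  0., -0.]), 'grasp_force': 0.0, 'gripper_width': 85.50299512008367}
scene [[  -0.2   -0.6    0.8 1321.7]
 [   1.    -0.1    0.2  193.6]
 [  -0.     0.8    0.6  695. ]
 [   0.     0.     0.     1. ]] [[489.1   0.  320.7]
 [  0.  489.1 236.3]
 [  0.    0.    1. ]] dict_keys(['img', 'z_map', 'mtx', 'world_from_camera', 'shot'])
red_dipper {'at': [323.8, 298.7], 'conf': 0.93} [639.3  47.6  39.1]
red_dipper {'at': [365.8, 362.5], 'conf': 0.91} [783.2 147.7  44.3]
red_dipper {'at': [463.6, 220.1], 'conf': 0.84} [413.1 308.5 103. ]
red_dipper_hook {'at': [346.0, 338.5], 'conf': 0.91} [792.1 115.  105.6]
red_dipper_hook {'at': [344.9, 273.5], 'conf': 0.87} [633.7  87.5 104.4]
red_dipper_hook {'at': [473.4, 175.2], 'conf': 0.77} [
[... 324 characters left out ...]
  0.     0.     1. ]] [[534.2   0.  323.1]
 [  0.  534.2 225.9]
 [  0.    0.    1. ]] dict_keys(['img', 'z_map', 'mtx', 'world_from_camera', 'shot'])
red_dipper {'at': [297.6, 181.1], 'conf': 0.65} [603.5  42.5   7.6]
red_dipper {'at': [160.6, 356.3], 'conf': 0.61} [250.8 315.    7.2]
red_dipper {'at': [247.5, 116.0], 'conf': 0.58} [745.7 148.1   4. ]
red_dipper_hook {'at': [254.6, 80.5], 'conf': 0.8} [762.6 119.1 149.9]
red_dipper_hook {'at': [275.2, 160.7], 'conf': 0.73} [620.7  83.3 108.4]
red_dipper_hook {'at': [133.1, 383.8], 'conf': 0.67} [218.1 325.8 138.5]
pot {'at': [187.1, 222.1], 'conf': 0.73} [518.9 269.4   6.4]
blue_dipper {'at': [326.9, 241.9], 'conf': 0.68} [475.8 -17.    6.3]
```

View pics/scene.png

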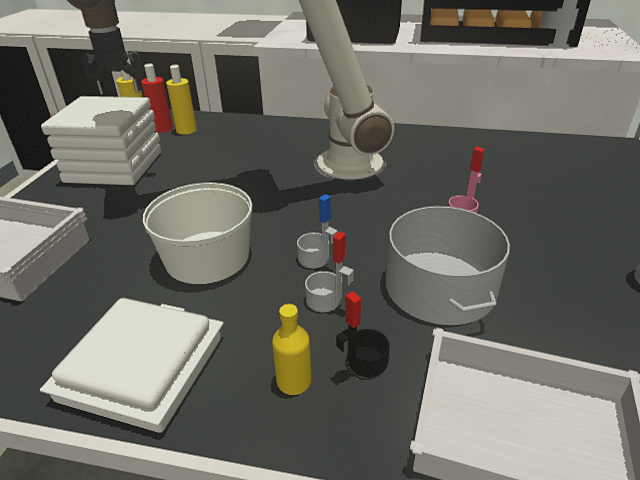

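View pics/top.png

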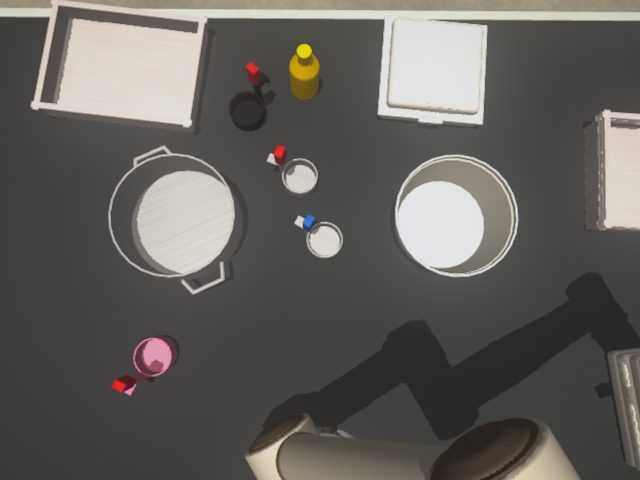

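The scene shows three red-gripped dippers: steel at scene (338,247) / top (280,152), black at (353,310) / (253,72), and pink at (477,160) / (122,385). The blue one is at (324,208) / (308,221), the steel pot at (447,265) / (185,215), and the white tub at (200,232) / (457,215). I choose the steel one with the red grip and will check it in a crop.

Run:
```python
from h import *
from scipy.optimize import least_squares
np.set_printoptions(precision=1,suppress=True)
P={n:get_image(n) for n in("scene","top")}
box={"scene":(325,225,350,268),"top":(268,140,292,165)}
cs={}
def circ(X):
    f=least_squares(lambda a:np.hypot(X[:,0]-a[0],X[:,1]-a[1])-a[2],[*X[:,:2].mean(0),100],loss="soft_l1")
    return f.x
for n,p in P.items():
    C=cloud(p);im=p["img"].astype(int);ok=p["z_map"]>0
    for nm,(ch,o) in {"red":(0,1),"blue":(2,0)}.items():
        b=box[n] if nm=="red" else {"scene":(315,190,335,225),"top":(300,212,318,232)}[n]
        m=np.zeros(ok.shape,bool);m[b[1]:b[3],b[0]:b[2]]=1
        m&=(im[...,ch]>110)&(im[...,o]<90)&ok if nm=="red" else (im[...,2]>100)&(im[...,0]<90)&ok
        X=C[m];t=X[X[:,2]>np.percentile(X[:,2],95)-8]
        print(n,nm,m.sum(),"min",X.min(0),"max",X.max(0),"top",np.median(t,0),"minrect",cv2.minAreaRect(t[:,:2].astype(np.float32)))
    d=np.hypot(C[...,0]-545,C[...,1]-268)
    m=ok&(d<170)&(C[...,2]>119)&(C[...,2]<132); X=C[m]
    c=circ(X);print(n,"pot rim",m.sum(),c,np.median(X[:,2]))
    # cups
    for nm,c0 in {"red":(615,47),"blue":(487,-5)}.items():
        m=ok&(np.hypot(C[...,0]-c0[0],C[...,1]-c0[1])<50)&(C[...,2]>43)&(C[...,2]<53);X=C[m]
        if m.sum()>5: print(n,nm,"cup",m.sum(),circ(X))
    # pot handles
    m=ok&(np.hypot(C[...,0]-545,C[...,1]-268)>128)&(np.hypot(C[...,0]-545,C[...,1]-268)<165)&(C[...,2]>55)&(C[...,2]<85)&(C[...,1]>150)
    X=C[m];print("handles",np.histogram(np.degrees(np.arctan2(X[:,1]-268,X[:,0]-545)),12,(-180,180))[0])
a=[max((d for d in place_of(P[n],"red_dipper_hook") if np.hypot(d["at"][0]-q[0],d["at"][1]-q[1])<15),key=lambda d:d["conf"])["at"] for n,q in(("scene",(345,273)),("top",(275,160)))]
print("hook",tri(P["scene"],a[0],P["top"],a[1]))
a=[max((d for d in place_of(P[n],"red_dipper") if np.hypot(d["at"][0]-q[0],d["at"][1]-q[1])<15),key=lambda d:d["conf"])["at"] for n,q in(("scene",(323,298)),("top",(297,181)))]
print("origin",tri(P["scene"],a[0],P["top"],a[1]))
i=np.hstack([cv2.resize(P["scene"]["img"][190:330,280:400],(480,560)),cv2.resize(P["top"]["img"][130:250,260:340],(320,480))[:480].copy() if 0 else cv2.resize(P["top"]["img"][130:270,260:340],(320,560))])
cv2.imwrite("pics/crop.png",i[:,:,::-1])
```

```text
scene red 313 min [355.7  26.1  -0.5] max [632.1  82.7 182.5] top [623.5  73.  180. ] minrect ((619.9633178710938, 72.82882690429688), (15.473386764526367, 23.47566795349121), 72.10516357421875)
scene blue 263 min [192.5 -51.7  -1.1] max [508.8  31.7 182.2] top [497.6  22.4 180. ] minrect ((496.0594177246094, 22.355775833129883), (17.492618560791016, 19.705171585083008), 58.157142639160156)
scene pot rim 1051 [516.7 271.7 112.3] 123.93522242663153
scene red cup 218 [605.7  39.   34.6]
scene blue cup 184 [476.3  -8.7  34.9]
handles [342  99   0   0   0  29  20   2   0   0 274 381]
top red 115 min [607.8  63.5  -2.7] max [681.1  94.1 183.5] top [619.4  72.4 179.8] minrect ((619.921142578125, 71.82967376708984), (15.415160179138184, 21.374065399169922), 67.84931182861328)
top blue 118 min [484.3  11.6  -2.7] max [535.6  31.3 183.2] top [495.6  20.4 179.7] minrect ((495.6746826171875, 20.749256134033203), (15.646809577941895, 20.69760513305664), 60.052791595458984)
top pot rim 1045 [517.2 270.5 112.3] 124.53794565694113
top red cup 177 [606.7  37.2  34.2]
top blue cup 173 [477.  -11.   34.1]
handles [150 130   0   0   0  23   5   2   0   0  82  25]
hook (array([627.6,  81. , 105.7]), np.float64(1.85093310439233))
origin (array([611.1,  40.4,   8.4]), np.float64(5.148366605853445))
```

View pics/crop.png

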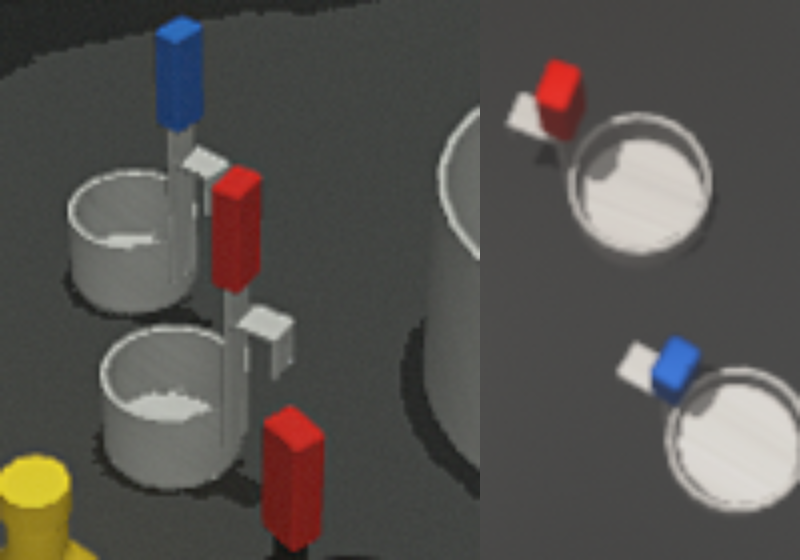

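The crop confirms it: steel cup with a red grip at (237,230), and the hook points towards the pot. Measured: cup axis (606,38), grip (620,72, top 180), heading about 68°. Pot axis is (517,271), rim 124.

```bash
cat > plan.py <<'E'
import sys
from h import *
from scipy.spatial.transform import Rotation as R
np.set_printoptions(precision=4,suppress=True)
def plan(tcp,yaw):
    s=read_state(); M=R.from_quat(s["ee_rot"]).as_matrix()
    cy=np.degrees(np.arctan2(M[1,1],M[0,1]))
    d=(yaw-cy+90)%180-90
    print("pos",s["position"],"yawY",cy,"z",M[:,2],"j",s["joints"],"roll",-d if M[2,2]<0 else d,"slide m",M.T@(np.array(tcp)-s["position"])/1000, "clk",s["clock"])
if __name__=="__main__": plan([float(a) for a in sys.argv[1:4]],float(sys.argv[4]))
E
python3 plan.py 620 72 405 68
```

```text
pos [ 164.1829 -603.0153  404.7665] yawY 105.22827514294241 z [ 0.0001 -0.0001 -1.    ] j [-1.0464  0.3846  0.0079 -0.     -1.194  -0.2586] roll 37.22827514294241 slide m [-0.6171  0.5316 -0.0002] clk 0.8
```

>>> carry_out:
  slide:
    - [-0.617, 0.5315, 0]
    - [-0.617, 0.5315, 0]
    - [-0.617, 0.5315, 0]
    - [-0.617, 0.5315, 0]
    - [-0.617, 0.5315, 0]
    - [-0.617, 0.5315, 0]
    - [-0.617, 0.5315, 0]
    - [-0.617, 0.5315, 0]
  roll: [37.2, 37.2, 37.2, 37.2, 37.2, 37.2, 37.2, 37.2]
  claw: [0.085, 0.085, 0.085, 0.085, 0.085, 0.085, 0.085, 0.085]

```text
clock: 1.8
position: [437.8, -197.8, 405.3]
ee_rot: [0.19, 0.982, -0.0, 0.001]
contact_force: [1.6, -1.4, -0.3]
gripper_width: 85.1
grasp_force: 0.0
```

```bash
python3 plan.py 620 72 405 68
```

```text
pos [ 437.7963 -197.7714  405.337 ] yawY 68.04622670974256 z [ 0.0013 -0.0004 -1.    ] j [-0.0851  0.136  -0.3331  0.0003 -1.1004 -1.869 ] roll 0.04622670974255527 slide m [-0.0681  0.3183  0.0005] clk 1.8
```

>>> carry_out:
  slide:
    - [-0.068, 0.318, 0]
    - [-0.068, 0.318, 0]
    - [-0.068, 0.318, 0]
    - [-0.068, 0.318, 0]
    - [-0.068, 0.318, 0]
    - [-0.068, 0.318, 0]
    - [-0.068, 0.318, 0]
    - [-0.068, 0.318, 0]
  roll: [0, 0, 0, 0, 0, 0, 0, 0]
  claw: [0.085, 0.085, 0.085, 0.085, 0.085, 0.085, 0.085, 0.085]

```text
clock: 2.8
position: [618.4, 68.6, 405.0]
ee_rot: [0.191, 0.982, -0.0, -0.0]
contact_force: [0.4, -0.0, -0.6]
gripper_width: 85.1
grasp_force: 0.0
```

```bash
python3 plan.py 620 72 308 68
```

```text
pos [618.3951  68.6148 405.041 ] yawY 67.96378840213232 z [-0.0003 -0.0001 -1.    ] j [ 0.3703  0.3798  0.0012  0.     -1.1925 -2.3257] roll -0.036211597867676915 slide m [-0.0002  0.0038  0.097 ] clk 2.8
```

>>> carry_out:
  slide:
    - [0, 0.004, 0.03]
    - [0, 0.004, 0.06]
    - [0, 0.004, 0.085]
    - [0, 0.004, 0.097]
    - [0, 0.004, 0.097]
    - [0, 0.004, 0.097]
    - [0, 0.004, 0.097]
  roll: [0, 0, 0, 0, 0, 0, 0]
  claw: [0.085, 0.085, 0.085, 0.085, 0.06, 0.045, 0.045]

```text
clock: 3.68
position: [620.8, 73.5, 309.0]
ee_rot: [0.191, 0.982, 0.001, 0.001]
contact_force: [0.2, 0.2, -0.4]
gripper_width: 44.7
grasp_force: 0.0
```

Run:
```python
from h import *
p=get_image("scene");cv2.imwrite("pics/pre.png",cv2.resize(p["img"][140:320,240:420],(600,600))[:,:,::-1])
s=read_state();print(s["position"],s["contact_force"])
```

```text
[620.73842905  73.54399288 308.83453716] [-0.62055514  0.14697456  0.40901778]
```

View pics/pre.png

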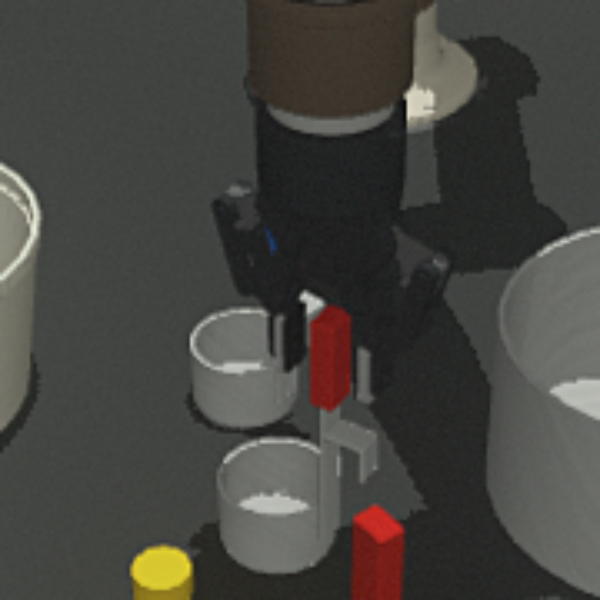

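The fingers straddle the red grip at (330,355), and the blue dipper still stands. I'll close and lift.

>>> carry_out:
  slide:
    - [0, 0, 0]
    - [0, 0, 0]
    - [0, 0, 0]
    - [0, 0, 0]
    - [0, 0, 0]
    - [0, 0, -0.01]
    - [0, 0, -0.02]
    - [0, 0, -0.02]
  roll: [0, 0, 0, 0, 0, 0, 0, 0]
  claw: [0.03, 0.005, 0.005, 0.005, 0.005, 0.005, 0.005, 0.005]

```text
clock: 4.72
position: [620.8, 73.6, 328.8]
ee_rot: [0.191, 0.982, 0.001, 0.001]
contact_force: [0.1, -0.1, -1.8]
gripper_width: 15.2
grasp_force: 58.6
```

```bash
python3 - <<'E'
from h import *
np.set_printoptions(precision=1,suppress=True)
s=read_state();print(s["position"],s["contact_force"],s["grasp_force"],s["gripper_width"])
p=get_image("scene");q=get_image("top")
for t in("red_dipper_hook","red_dipper"):
  for r in(p,q): print(t,[(d["at"],d["conf"]) for d in place_of(r,t)])
E
python3 plan.py 620 72 470 68
```

```text
[620.8  73.6 328.8] [ 0.1 -0.1 -1.8] 58.60631883144379 15.23278559403752
red_dipper_hook [([348.0, 337.4], 0.98), ([477.1, 174.5], 0.83), ([344.6, 263.2], 0.74)]
red_dipper_hook [([131.5, 387.0], 0.93), ([272.4, 152.5], 0.89)]
red_dipper [([365.8, 362.5], 0.9), ([323.3, 293.2], 0.74), ([463.0, 219.1], 0.55)]
red_dipper [([297.3, 177.7], 0.77)]
pos [620.456   73.4798 327.3407] yawY 68.02685780685114 z [-0.0009 -0.0002 -1.    ] j [ 0.3765  0.4456 -0.0995 -0.0001 -1.0267 -2.3307] roll 0.026857806851140253 slide m [-0.     -0.0016 -0.1427] clk 5.025
```

>>> carry_out:
  slide:
    - [0, 0, -0.05]
    - [0, 0, -0.1]
    - [0, 0, -0.143]
    - [0, 0, -0.143]
    - [0, 0, -0.143]
  roll: [0, 0, 0, 0, 0]
  claw: [0.005, 0.005, 0.005, 0.005, 0.005]

```text
clock: 5.65
position: [620.2, 73.5, 469.2]
ee_rot: [0.191, 0.982, -0.0, -0.001]
contact_force: [0.2, -1.1, -3.7]
gripper_width: 15.2
grasp_force: 59.5
```

```bash
python3 plan.py 555.6 366.5 470 68
```

```text
pos [620.1678  73.5011 469.2336] yawY 68.01090097739443 z [-0.0029  0.0002 -1.    ] j [ 0.3765  0.3501  0.1169 -0.0013 -1.3402 -2.3308] roll 0.010900977394427969 slide m [ 0.1696  0.2475 -0.0005] clk 5.65
```

>>> carry_out:
  slide:
    - [0.02, 0.03, 0]
    - [0.045, 0.065, 0]
    - [0.075, 0.11, 0]
    - [0.105, 0.153, 0]
    - [0.135, 0.197, 0]
    - [0.155, 0.227, 0]
    - [0.1655, 0.2415, 0]
    - [0.1695, 0.2475, 0]
  roll: [0, 0, 0, 0, 0, 0, 0, 0]
  claw: [0.005, 0.005, 0.005, 0.005, 0.005, 0.005, 0.005, 0.005]

```text
clock: 6.65
position: [555.8, 367.1, 469.0]
ee_rot: [0.19, 0.982, -0.001, -0.001]
contact_force: [-0.3, -1.1, -2.4]
gripper_width: 15.8
grasp_force: 59.5
```

>>> carry_out:
  slide:
    - [0, 0, 0]
    - [0, 0, 0]
    - [0, 0, 0]
  roll: [0, 0, 0]
  claw: [0.005, 0.005, 0.005]

```text
clock: 7.02
position: [556.3, 365.4, 471.1]
ee_rot: [0.191, 0.982, 0.0, 0.0]
contact_force: [-0.1, -0.1, -2.4]
gripper_width: 15.1
grasp_force: 59.6
```

```bash
cat > chk.py <<'E'
from h import *
from scipy.optimize import least_squares
np.set_printoptions(precision=1,suppress=True)
p=get_image("scene");q=get_image("top");s=read_state();T=s["position"]
print(T,s["clock"],s["gripper_width"],s["contact_force"])
for t in("red_dipper_hook","red_dipper"):
    A=[[d["at"] for d in place_of(r,t)] for r in(p,q)]
    for a in A[0]:
        for b in A[1]:
            x,e=tri(p,a,q,b)
            if e<12 and np.hypot(*(x-T)[:2])<90: print(t,x,"gap",e,"pot r",np.hypot(x[0]-517,x[1]-271))
for r in(p,q):
    C=cloud(r);D=C-[517,271,0];d=np.hypot(D[...,0],D[...,1])
    m=(r["z_map"]>0)&(d<150)&(abs(C[...,2]-124)<5)&(d>100);X=C[m]
    f=least_squares(lambda a:np.hypot(X[:,0]-a[0],X[:,1]-a[1])-a[2],[517,271,112],loss="soft_l1",f_scale=2).x
    print("pot",f,np.median(X[:,2]))
c=p["img"][60:360,330:630];c2=q["img"][80:340,60:320]
cv2.imwrite("pics/%s.png"%__import__("sys").argv[1],np.hstack([cv2.resize(c,(400,400)),cv2.resize(c2,(400,400))])[:,:,::-1])
E
python3 chk.py over; python3 plan.py 555.6 366.5 470 68
```

```text
[556.2 365.7 471.1] 7.125 15.615139812291744 [-0.3 -0.6 -2.6]
red_dipper_hook [565.2 375.3 262.2] gap 5.660611933053316 pot r 114.94124758154926
red_dipper [541.5 330.6 162.5] gap 4.607695718576898 pot r 64.42101897516609
pot [516.5 271.8 112.5] 124.07121786891622
pot [517.2 270.5 112.3] 124.71212903123308
pos [556.0029 366.2813 470.8951] yawY 68.01910554020724 z [ 0.0001  0.0001 -1.    ] j [ 0.8249  0.4237  0.2321 -0.     -1.379  -2.7793] roll 0.019105540207235094 slide m [0.0005 0.0001 0.0009] clk 7.325
```

View pics/over.png

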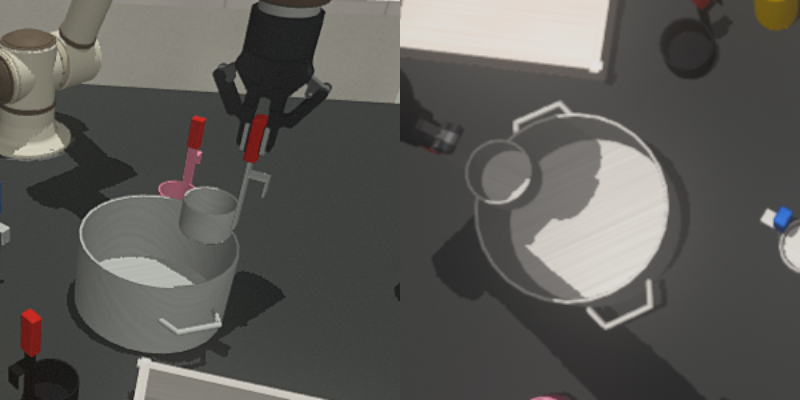

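The crop shows the dipper held upright above the pot's far-left rim: cup at (208,215), hook at (258,183). The seat is at r≈115 and z≈262, so the slot straddles the wall. Lowering it.

>>> carry_out:
  slide:
    - [0, 0, 0.03]
    - [0, 0, 0.06]
    - [0, 0, 0.085]
    - [0, 0, 0.1]
    - [0, 0, 0.11]
    - [0, 0, 0.12]
    - [0, 0, 0.126]
    - [0, 0, 0.126]
  roll: [0, 0, 0, 0, 0, 0, 0, 0]
  claw: [0.005, 0.005, 0.005, 0.005, 0.005, 0.005, 0.005, 0.005]

```text
clock: 8.32
position: [556.0, 366.4, 344.6]
ee_rot: [0.191, 0.982, -0.0, -0.0]
contact_force: [0.4, 0.1, -3.3]
gripper_width: 15.2
grasp_force: 59.5
```

```bash
python3 chk.py low
```

```text
[556.1 366.6 345.4] 8.425 15.16271240980927 [-0.5 -0.3 -2.3]
red_dipper_hook [564.9 377.3 142.2] gap 7.1593157422325335 pot r 116.6378073502898
pot [516.6 271.7 112.5] 123.94340190230582
pot [517.2 270.5 112.3] 124.54596355393221
```

View pics/low.png

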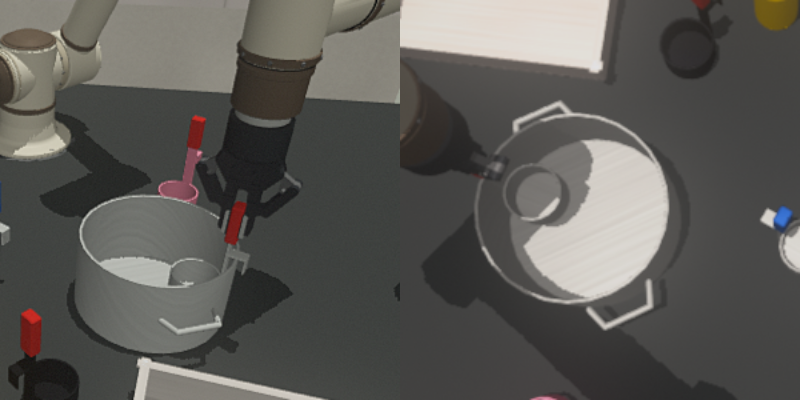

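Cup inside at (195,270), hook over the wall at (235,258), pot unmoved. About 11 mm to go; lowering slowly.

>>> carry_out:
  slide:
    - [0, 0, 0.004]
    - [0, 0, 0.007]
    - [0, 0, 0.009]
    - [0, 0, 0.009]
  roll: [0, 0, 0, 0]
  claw: [0.005, 0.005, 0.005, 0.005]

```text
clock: 9.12
position: [556.0, 366.4, 335.4]
ee_rot: [0.191, 0.982, -0.0, -0.0]
contact_force: [-1.0, -1.1, -3.0]
gripper_width: 15.5
grasp_force: 59.6
```

>>> carry_out:
  slide:
    - [0, 0, 0.001]
    - [0, 0, 0.002]
    - [0, 0, 0.002]
  roll: [0, 0, 0]
  claw: [0.005, 0.005, 0.005]

```text
clock: 9.5
position: [556.0, 366.4, 333.7]
ee_rot: [0.191, 0.982, -0.0, -0.0]
contact_force: [-0.1, -0.5, -3.0]
gripper_width: 14.9
grasp_force: 59.6
```

>>> carry_out:
  slide:
    - [0, 0, 0.001]
    - [0, 0, 0.001]
  roll: [0, 0]
  claw: [0.005, 0.005]

```text
clock: 9.75
position: [556.0, 366.5, 333.2]
ee_rot: [0.191, 0.982, 0.0, 0.0]
contact_force: [-0.3, -0.4, -1.1]
gripper_width: 15.3
grasp_force: 59.9
```

>>> carry_out:
  slide:
    - [0, 0, 0.001]
    - [0, 0, 0.001]
  roll: [0, 0]
  claw: [0.005, 0.005]

```text
clock: 10.0
position: [556.0, 366.4, 333.1]
ee_rot: [0.19, 0.982, 0.0, 0.001]
contact_force: [-2.8, -2.1, 5.4]
gripper_width: 15.4
grasp_force: 60.5
```

Seated: the force has gone from -3 N to +5 N. Opening gently.

>>> carry_out:
  slide:
    - [0, 0, -0.001]
    - [0, 0, -0.001]
    - [0, 0, -0.001]
    - [0, 0, -0.001]
    - [0, 0, -0.001]
    - [0, 0, -0.001]
    - [0, 0, -0.001]
  roll: [0, 0, 0, 0, 0, 0, 0]
  claw: [0.016, 0.018, 0.022, 0.028, 0.038, 0.05, 0.06]

```text
clock: 10.88
position: [556.0, 366.5, 332.8]
ee_rot: [0.191, 0.982, 0.0, 0.0]
contact_force: [0.5, -0.0, 0.2]
gripper_width: 60.2
grasp_force: 0.1
```

```bash
python3 chk.py rel
```

```text
[556.  366.5 332.8] 10.975 60.03650107518204 [ 1.   0.3 -0.7]
red_dipper_hook [559.5 373.8 127.3] gap 2.0593291754194607 pot r 111.25513558867108
red_dipper [515.1 294.5 180.1] gap 7.143490796556195 pot r 23.578255045430456
pot [516.6 271.6 112.3] 124.03750327131303
pot [517.2 270.5 112.3] 124.59227210119792
```

View pics/rel.png

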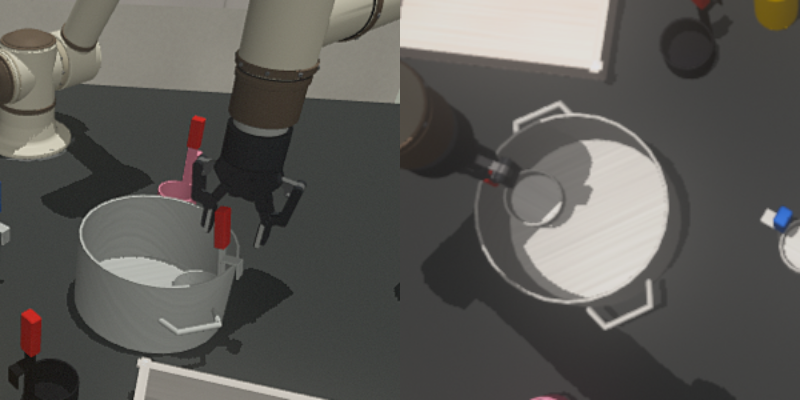

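The dipper hangs with the grip at (222,228), leaning slightly inward, and the cup inside at (195,280). Opening fully and rising.

>>> carry_out:
  slide:
    - [0, 0, 0]
    - [0, 0, 0]
    - [0, 0, -0.02]
    - [0, 0, -0.05]
    - [0, 0, -0.09]
    - [0, 0, -0.14]
    - [0, 0, -0.14]
    - [0, 0, -0.14]
  roll: [0, 0, 0, 0, 0, 0, 0, 0]
  claw: [0.085, 0.085, 0.085, 0.085, 0.085, 0.085, 0.085, 0.085]

```text
clock: 12.18
position: [555.8, 366.3, 472.3]
ee_rot: [0.191, 0.982, -0.0, -0.0]
contact_force: [0.1, 0.1, 0.1]
gripper_width: 84.5
grasp_force: 0.0
```

```bash
python3 chk.py fin
python3 - <<'E'
from h import *
np.set_printoptions(precision=1,suppress=True)
for n in ("scene","top"):
    p=get_image(n);C=cloud(p);im=p["img"].astype(int)
    m=(im[...,0]>110)&(im[...,1]<90)&(np.hypot(C[...,0]-556,C[...,1]-366)<60)&(C[...,2]>130)&(C[...,2]<230)
    X=C[m]
    for a in (140,155,170,185,200):
        k=abs(X[:,2]-a)<5
        if k.sum()>3: print(n,a,np.median(X[k],0),"r",np.hypot(*(np.median(X[k],0)[:2]-[517,271])))
    d=place_of(p,"blue_dipper")[:1];print(d)
E
```

```text
[555.9 366.4 471. ] 12.275 84.85272926096279 [ 0.1  0.  -0.4]
red_dipper_hook [562.9 365.  128.2] gap 1.7013015072627111 pot r 104.58290258246652
red_dipper [511.  297.5 177.1] gap 9.766500018907651 pot r 27.15351304036907
pot [516.5 271.7 112.4] 124.07381807391363
pot [517.2 270.5 112.3] 124.67192995053483
scene 155 [554.  351.2 155.2] r 88.31015716817993
scene 170 [552.3 349.5 169.6] r 86.04781804900749
scene 185 [551.2 345.5 184.9] r 81.94216728358556
scene 200 [547.8 345.  198.8] r 80.14551139438086
[{'at': [312.5, 257.3], 'conf': 0.9}]
top 200 [541.7 343.9 199. ] r 76.98989471697172
[{'at': [326.2, 240.5], 'conf': 0.92}]
```

View pics/fin.png

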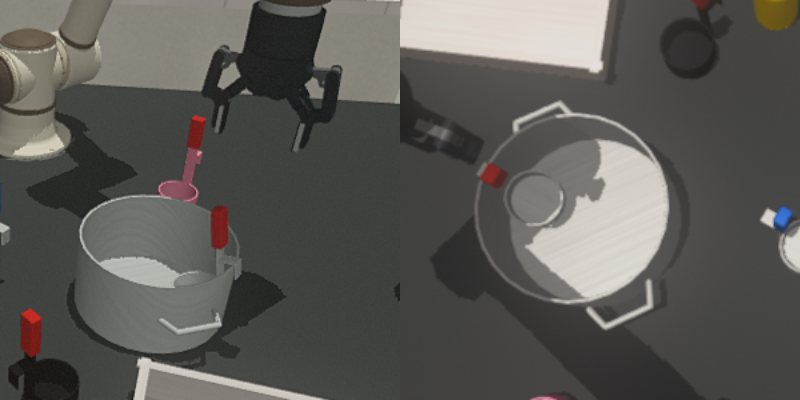

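At the end the dipper hangs on the rim with its lip against the outside wall. It tilts about 11°, the seat is at r≈104 and z≈126, the cup is off the floor, and the pot and blue dipper haven't moved. Handing in.

```bash
python3 -c "
from bench import *
print(job_done())"
```

```text
the job is handed in; nothing more can be done
None
```

The red dipper is hanging by its hook on the steel pot's rim, tilted about 11° with its cup inside and off the bottom; the pot and blue dipper haven't moved, and the job is handed in (no verdict was returned).

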